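# Swap two waffle packs under the hold-down bar

### The job

The open waffle pack and the lidded one sit in each other's nests on the feed plate. Lift the hold-down bar off its two forked posts and lay it aside, swap the two packs (the third nest is free for the exchange), each seated flat down in the nest where the other one was, and lay the bar back in both forks over them. Carry the packs level, as the dies lie loose in them, and leave the loupe and the glass dish alone.

Things in the scene. Friction and masses are not known exactly. Their poses are not given: they have to be found in the camera images.
- feed_plate: Fixed aluminium plate 76 (x) x 240 (y) x 8 mm. Origin: centre of underside; z up. Nests in a row at y = -69, 0, 69 mm. Forked steel posts at y = -111, 111 (14 mm thick): fork floor 22.5 mm over the origin, 26 mm wide, flaring to 43 mm at the top (height 35), open at top and ends. Bench clear on its -x side to 100 mm from the centre line, for y = -120 to 140: room for the bar.
- nest_1: White square nest, 66 mm, fixed on the plate. Origin: centre of underside, on the plate's top; z up. Seat for the pack: 40 mm square, top 4 mm over the origin. Sloped corner guides, 11 mm high, 2 mm play a side at the seat, 64 mm (x) and 62 mm (y) apart at the top: a pack up to 5 mm off slides in. Each side has a 35 mm gap for a finger, down to its 1.5 mm base. Holds the open pack at the start.
- nest_2: White square nest, 66 mm, fixed on the plate. Origin: centre of underside, on the plate's top; z up. Seat for the pack: 40 mm square, top 4 mm over the origin. Sloped corner guides, 11 mm high, 2 mm play a side at the seat, 64 mm (x) and 62 mm (y) apart at the top: a pack up to 5 mm off slides in. Each side has a 35 mm gap for a finger, down to its 1.5 mm base. Holds the lidded pack at the start.
- nest_3: White square nest, 66 mm, fixed on the plate. Origin: centre of underside, on the plate's top; z up. Seat for the pack: 40 mm square, top 4 mm over the origin. Sloped corner guides, 11 mm high, 2 mm play a side at the seat, 64 mm (x) and 62 mm (y) apart at the top: a pack up to 5 mm off slides in. Each side has a 35 mm gap for a finger, down to its 1.5 mm base. Empty at the start.
- open_pack: Open waffle pack: black square tray with a grid of small pockets and dies, 50 mm square, the tray 4 mm thick (6 mm over the dies), about 30 g. Origin: centre of its underside; z up; sides along x and y. Rigid; grip it across two opposite sides.
- lidded_pack: Waffle pack closed with a milky clear lid: 51 mm square, 9 mm thick, about 35 g, one rigid piece. Origin: centre of its underside; z up; sides along x and y.
- hold_down_bar: Loose aluminium bar 18 (x) x 244 (y) x 8 mm, 150 g, with a black upright grip block in the middle, 12 (x) x 36 (y) mm, from 8 to 34 mm over the underside. Origin: centre of underside; z up. Starts in both forks, along the plate's y, underside 22.5 mm over the plate's origin, over the packs, which cannot come out under it. 4 mm play a side in the forks.
- loupe: Bystander: black round loupe, 36 mm diameter and height, standing beyond the plate's +y end. Origin: centre of its underside. Not to be moved.
- petri_dish: Bystander: flat round glass dish, 55 mm diameter, 12 mm high, in front of the vice. Origin: centre of its underside. Not to be moved.

How it is judged:
By the outcome, as a careful person would: the job done as asked, in the order asked, and still so for the second after the job is handed in, with the robot touching nothing.
It also fails if it takes over 93 s, if anything falls off the work surface, if the arm or the gripper's body presses on something with over 40 N, if the wrist force passes 120 N, or if a joint passes its speed limit or range.

### The arm

A 6-joint arm with a two-finger parallel gripper is mounted at the origin on the work surface; the furniture and walls round the work are solid. World frame = base frame: x ahead of the robot, y to its left, z up, the work surface at z = 0. Lengths are in mm, angles in rad, forces in N, time in s.
With the tool pointing down it reaches from about 250 to 725 mm from the base axis. Payload 9.7 kg.
Tool frame: the origin (TCP) lies at the very end of the fingers, on their centre line; the grasp point (between the pads) lies 19 mm behind it; z points along the fingers, y is the line along which they close (so a half turn about z gives the same grasp; the last joint's range is limited). The gripper opens to 85 mm and grips with 20 to 120 N. Pads are 22 mm wide; open, the fingers measure 114 mm over their backs; the gripper's body (76 mm by 85 mm) begins 54 mm behind the grasp point. The pads swing forward as they close: fully open they stand 13 mm farther back than shut.
Start: joints at [-1.142, 0.087, 0.176, 1.66, 0, 1.571], TCP at [228.676, -500.204, 231.284] pointing down, gripper open.
Joint ranges: [-3.13, 3.13], [-0.85, 1.81], [-1.15, 1.24], [-2.2, 2.28], [-1.44, 1.52], [-3.14, 3.14]. Speed limits (rad/s): [2.22, 2.22, 2.57, 3.14, 3.14, 3.14].

### API

Orientations are given as a 3x3 rotation matrix whose columns are the frame's x, y, z axes.
In Python, from rig import arm gives the robot as it stands.
- The arm moves only by the shell command python3 -m creep 'ROWS' [FORCE]. ROWS is JSON, a list of rows, each a list of 3 entries, a list of its own where there are three numbers: the gripper command: -1 is fully open, 1 is shut, values between are in proportion, then the shift along the tool's x, y, z in m, then the turn about the tool's z in degrees. In form: [[jaw, [tx, ty, tz], turn], ...]. A call has 1 to 8 rows; each row shifts and turns the commanded pose from where the row before left it, along the tool's axes as they then stand; what a row does not reach is not made up. A row lasts 1/8 s, in which the tool goes at most 62.5 mm and 10.7 degrees, less where a joint would pass 70% of its speed; a pose out of reach is approached as far as the arm can. A call with a gripper value outside its range is refused whole. The fingers move at their own pace and stop on an object; FORCE is the grip in N (left out, the last holds). Time passes only in rows, so rows that do not move let the fingers close. It gives the time, the measured TCP pose, the force, the opening and the grip force at its end, in the units of the state.
- arm.get_state(): the state, without advancing time (a new reading comes with each control period).
- arm.snapshot(name): name is "scene" or "top"; returns a dict with "img" (420x560x3 uint8, blue, green, red), "z_map" (420x560 float32, mm along the optical axis (not along the pixel's ray), 0 where there is no reading), "vertical_fov" (degrees; the focal length in pixels is half the picture's height over the tangent of half this angle, whatever the lens; pixels are square), "cx", "cy" (the principal point, pixels), "k1" (the pictures are not rectified: a ray, as slopes to the right and down, at radius r is drawn at 1 + k1 r^2 times it, then the intrinsics apply), "T" (4x4, takes a point from camera to world coordinates). Camera axes: x right, y up, looking along -z (the intrinsics and any distortion apply to the point x, -y, -z); pixel columns grow to the right and rows downward; lengths in mm; the calibration is good to about 2 mm. A picture is of the moment at which its call begins.
- arm.close_job(): hands the job in; it is judged then, once.
The state is a dict: "t": time; "joint_pos": joint angles; "joint_vel": joint speeds; "tau": joint torques, N m; "tcp_pos": TCP position; "tcp_rot": TCP orientation; "force": force on the tool from outside, world axes, zero at the start; "wrist_torque": the same for the moment, N m; "grip_width": opening from 0.0 (shut) to 1.0 (fully open); "finger_force": force on a finger pad.
Only numpy, scipy, OpenCV 4.12 (cv2) and the standard library are available. Lean on these libraries where they do the work, as an engineer would, in place of code of your own. Each camera call takes 0.05 s, during which the arm holds its last target. There are 200 camera calls.

## Working session

There is one attempt and no reset: what is moved stays moved. The work goes in short steps, Python scripts to look and compute and a shell command to move; the robot and the scene stay as the last step left them, time stands still between calls to the robot, and variables do not carry over. Pictures are saved under pics/ and viewed, at most 17 in all, crops included, and the job is handed in when it is done.

```bash
mkdir -p pics; cat > h.py <<'E'
import numpy as np, cv2
from rig import arm
def snap(n):
    return arm.snapshot(n)
def world(s,u,v,z=None):
    """pixel -> world; z None: depth map, else intersect with plane z (mm)"""
    f=s['img'].shape[0]/2/np.tan(np.radians(s['vertical_fov'])/2)
    K=np.array([[f,0,s['cx']],[0,f,s['cy']],[0,0,1.]])
    p=cv2.undistortPoints(np.array([[[u,v]]],float),K,np.array([s['k1'],0,0,0,0.]))[0,0]
    T=np.array(s['T']); d=T[:3,:3]@np.array([p[0],-p[1],-1.]); o=T[:3,3]
    k=float(s['z_map'][int(round(v)),int(round(u))]) if z is None else (z-o[2])/d[2]
    return o+k*d
def save(s,name,box=None,sc=1):
    im=s['img']
    if box: x0,y0,x1,y1=box; im=im[y0:y1,x0:x1]
    cv2.imwrite('pics/'+name,cv2.resize(im,None,fx=sc,fy=sc,interpolation=cv2.INTER_CUBIC))
E
python3 - <<'E'
from h import *
for n in('top','scene'):
    s=snap(n); save(s,n+'0.png'); print(n,s['vertical_fov'],s['cx'],s['cy'],s['k1'],np.round(s['T'],3).tolist())
print(arm.get_state())
E
```

```text
top 46.69622872453672 283.5323198979225 214.8965177056077 0.01521903213107526 [[0.028, 0.981, -0.194, 322.819], [-1.0, 0.026, -0.015, 224.573], [-0.01, 0.194, 0.981, 961.97], [0.0, 0.0, 0.0, 1.0]]
scene 49.238296684055534 281.7864887269822 203.14667859062334 -0.10141109093700557 [[0.003, -0.739, 0.674, 1071.237], [1.0, 0.009, 0.005, 219.816], [-0.009, 0.674, 0.739, 663.427], [0.0, 0.0, 0.0, 1.0]]
{'t': 0.1, 'joint_pos': array([-1.14198155e+00,  8.73860087e-02,  1.75213942e-01,  1.65980667e+00,
        5.25505063e-06,  1.57079705e+00]), 'joint_vel': array([-0.00115963, -0.00275296,  0.00256599, -0.00194147, -0.00056489,
       -0.00122064]), 'tau': array([-1.55956113e-03, -5.21559370e+01,  4.65654874e+01,  1.60272449e-02,
       -6.42261693e-05,  4.60825703e-06]), 'tcp_pos': array([ 228.60045029, -500.01129035,  230.66474379]), 'tcp_rot': array([[ 9.09459499e-01,  4.15792236e-01, -4.86859134e-04],
       [ 4.15792521e-01, -9.09458860e-01,  1.07753948e-03],
       [ 5.25419757e-06, -1.18241090e-03, -9.99999301e-01]]), 'force': array([ 0.37995667,  0.52240618, -0.51129168]), 'wrist_torque': array([-0.07059503, -0.00484371, -0.04069476]), 'finger_force': 0.0, 'grip_width': 0.9988404899824417}
```

View pics/top0.png

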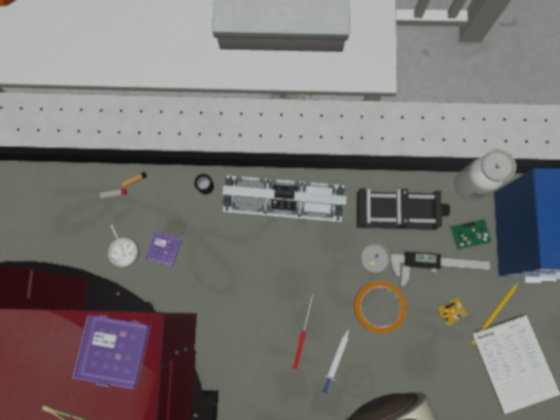

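View pics/scene0.png

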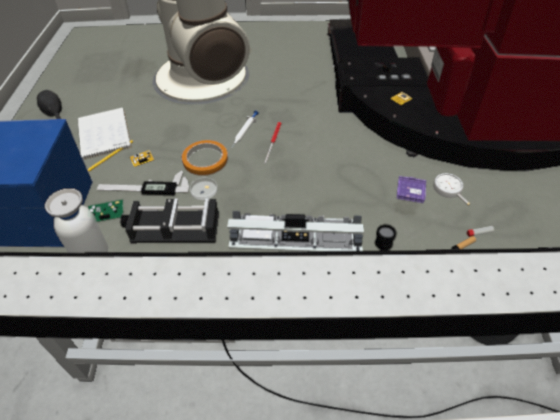

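```bash
python3 - <<'E'
from h import *
s=snap('top'); save(s,'t1.png',(180,160,380,280),4)
c=snap('scene'); save(c,'s1.png',(215,200,415,260),4)
for n,u,v in [('conv',285,120),('convedge',285,150),('bench',285,235),('bench',260,260),('vice',400,200),('blockgrip',284,190),('bar',250,193),('bar',320,197),('redL',150,340),('loupe',204,183),('dish',375,259)]:
    print(n,np.round(world(s,u,v),1))
E
```

```text
conv [694.2 241.3  52.9]
convedge [632.4 239.6  51.8]
bench [471.4 235.4   5.1]
bench [420.4 283.3   4.9]
vice [540.   14.7  42.2]
blockgrip [549.4 239.1  61.1]
bar [549.1 306.4  31.2]
bar [544.1 168.7  33.2]
redL [290.2 365.5 449.1]
loupe [566.6 397.9  33. ]
dish [428.8  56.9   2.4]
```

View pics/t1.png

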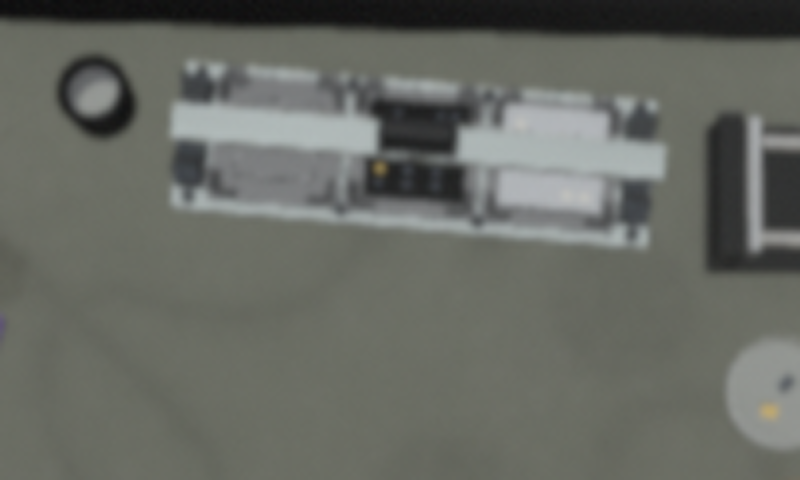

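View pics/s1.png

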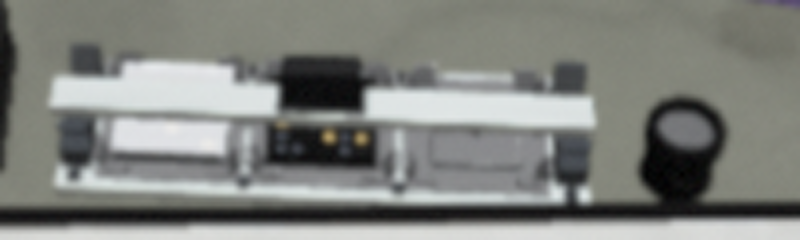

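```bash
python3 - <<'E'
from h import *
s=snap('top');c=snap('scene')
t=lambda u,v,z:world(s,180+(u+.5)/4-.5,160+(v+.5)/4-.5,z)
k=lambda u,v,z:world(c,215+(u+.5)/4-.5,200+(v+.5)/4-.5,z)
P=[t(187,62,8),t(172,207,8),t(648,246,8),t(660,100,8)]
for p in P:print('plate',np.round(p,1))
print('c',np.mean(P,0),'len',np.linalg.norm(P[0]-P[3]),np.linalg.norm(P[1]-P[2]),np.linalg.norm(P[0]-P[1]))
for A in(P[0]-P[3],P[1]-P[2]): print('yaw',np.degrees(np.arctan2(-A[0],A[1])))
B=[t(172,102,30.5),t(172,137,30.5),t(664,178,30.5),t(666,143,30.5)]
for p in B:print('bar',np.round(p,1))
A=(B[0]+B[1]-B[2]-B[3])/2;print('c',np.mean(B,0),np.linalg.norm(A),np.degrees(np.arctan2(-A[0],A[1])))
print('gripblock',t(383,100,56.5),t(460,108,56.5))
L=k(55,188,8);R=k(590,200,8);print('scene plate far edge',L,R,np.linalg.norm(L-R),np.degrees(np.arctan2(-(R-L)[0],(R-L)[1])))
L=k(282,58,56.5);R=k(362,58,56.5);print('scene grip top near-robot edge',L,R)
L=k(50,80,30.5);R=k(595,100,30.5);print('scene bar',L,R,np.linalg.norm(L-R),np.degrees(np.arctan2(-(R-L)[0],(R-L)[1])))
print('loupe',t(96,88,36),'dish',t(782,393,12),'vice left',t(712,115,45),t(708,268,45))
E
```

```text
plate [590.9 358.    8. ]
plate [515.5 361.7   8. ]
plate [501.9 123.5   8. ]
plate [577.1 117.8   8. ]
c [546.35130984 240.23973745   8.        ] len 240.60669256345216 238.6189866865288 75.4821496650363
yaw -3.2855406200381654
yaw -3.262530241596119
bar [563.9 361.2  30.5]
bar [546.1 360.3  30.5]
bar [531.7 118.2  30.5]
bar [549.4 117.3  30.5]
c [547.7889906  239.25931581  30.5       ] 243.45880173403415 -3.4035824054893378
gripblock [560.78080304 256.04799491  56.5       ] [557.76855006 218.98513725  56.5       ]
scene plate far edge [577.02763337 119.74264365   8.        ] [586.35748056 357.89807327   8.        ] 238.3381100563937 -2.2434409871975656
scene grip top near-robot edge [543.32684475 221.70587403  56.5       ] [543.7424132  256.79070243  56.5       ]
scene bar [532.75833651 116.35923343  30.5       ] [547.4149719 362.0754619  30.5      ] 246.1529644308644 -3.4135699033890323
loupe [568.61520502 398.2438988   36.        ] dish [429.95064807  58.28222168  12.        ] vice left [560.3708743   96.75722712  45.        ] [485.04978262  98.75140144  45.        ]
```

```bash
cat >> h.py <<'E'
YAW=-3.3
C=np.array([546.5,240.,0]); PX=np.array([np.cos(np.radians(YAW)),np.sin(np.radians(YAW)),0]); PY=np.array([-PX[1],PX[0],0])
def to(p):
    """tool shift (m) from measured TCP to world p, and yaw error of tool y vs plate x"""
    st=arm.get_state(); R=np.array(st['tcp_rot']); d=R.T@(np.array(p)-st['tcp_pos'])/1000
    print('t',round(st['t'],2),'tcp',np.round(st['tcp_pos'],1),'shift',np.round(d,4),'yaw tool y',np.round(np.degrees(np.arctan2(R[1,1],R[0,1])),2),'F',np.round(st['force'],1),'w',round(st['grip_width'],3),'ff',round(st['finger_force'],1))
E
python3 - <<'E'
from h import *
s=snap('top')
for n,u,v in [('blue',500,180),('blue',540,220),('blue',500,270),('bottle',495,165),('bottle',470,185)]: print(n,np.round(world(s,u,v),0))
print('convedge',[np.round(world(s,285,v),0) for v in range(148,168,3)])
E
python3 -m creep '[[-1,[0,0,0],-10.35],[-1,[0,0,0],-10.35],[-1,[0,0,0],-10.35],[-1,[0,0,0],-10.35],[-1,[0,0,0],-10.35],[-1,[0,0,0],-10.35]]'
python3 -c "
from h import *
to([547.5,239.3,230])"
```

```text
blue [ 557. -136.  141.]
blue [ 482. -184.  170.]
blue [ 413. -181.   15.]
bottle [ 585. -131.  136.]
bottle [ 564. -109.   75.]
convedge [array([636., 240.,  52.]), array([631., 240.,  50.]), array([626., 239.,  46.]), array([620., 239.,  47.]), array([615., 239.,  43.]), array([615., 239.,  23.]), array([615., 239.,   2.])]
t: 1.1
tcp_pos: [228.7, -500.2, 231.2]
tcp_rot: [[0.052, 0.999, -0.0], [0.999, -0.052, 0.0], [0.0, -0.0, -1.0]]
force: [-0.1, 0.2, 0.0]
grip_width: 1.001
finger_force: 0.0
t 1.1 tcp [ 228.7 -500.2  231.2] shift [0.7551 0.2798 0.0013] yaw tool y -2.99 F [-0.1  0.2  0. ] w 1.001 ff 0.0
```

```bash
python3 -m creep '[[-0.3,[0.058,0.0215,0],0],[-0.3,[0.058,0.0215,0],0],[-0.3,[0.058,0.0215,0],0],[-0.3,[0.058,0.0215,0],0],[-0.3,[0.058,0.0215,0],0],[-0.3,[0.058,0.0215,0],0],[-0.3,[0.058,0.0215,0],0],[-0.3,[0.058,0.0215,0],0]]' >/dev/null
python3 -m creep '[[-0.3,[0.058,0.0215,0],0],[-0.3,[0.058,0.0215,0],0],[-0.3,[0.058,0.0215,0],0],[-0.3,[0.058,0.0215,0.03],-0.3],[-0.3,[0.058,0.0215,0.05],0],[-0.3,[0,0,0.05],0],[-0.3,[0,0,0],0]]'
python3 -c "
from h import *
to([547.5,239.3,36])
save(snap('scene'),'s2.png',(215,130,415,260),4)
save(snap('top'),'t2.png',(200,120,360,240),5)"
```

```text
t: 2.98
tcp_pos: [541.4, 218.6, 110.6]
tcp_rot: [[0.052, 0.999, -0.007], [0.999, -0.052, -0.003], [-0.003, -0.007, -1.0]]
force: [0.1, -0.4, -0.3]
grip_width: 0.647
finger_force: 0.0
t 2.98 tcp [541.4 218.6 110.6] shift [0.0212 0.0056 0.0745] yaw tool y -2.98 F [ 0.1 -0.4 -0.3] w 0.647 ff 0.0
```

View pics/s2.png

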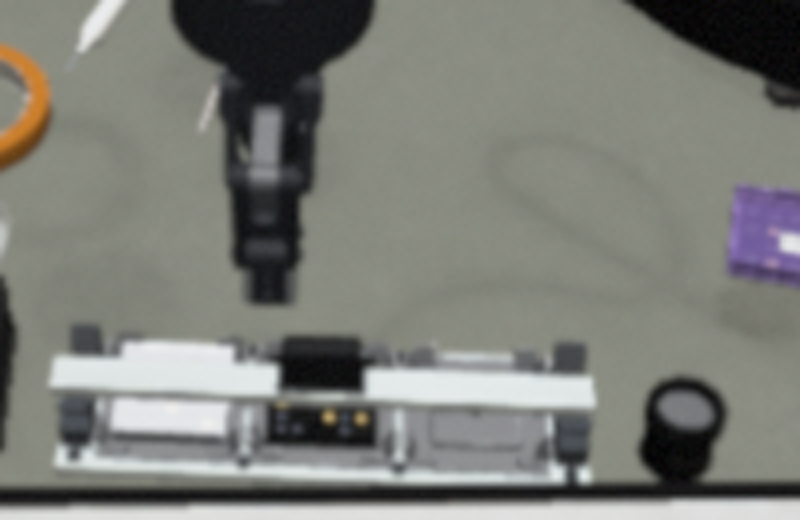

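```bash
python3 -m creep '[[-0.3,[0.021,0.0056,0],0.3],[-0.3,[0,0,0],0],[-0.3,[0,0,0],0]]'
python3 -c "
from h import *
to([547.5,239.3,34])
save(snap('top'),'t3.png',(220,140,350,230),6)"
```

```text
t: 3.45
tcp_pos: [551.0, 239.4, 116.7]
tcp_rot: [[0.058, 0.998, 0.002], [0.998, -0.058, 0.001], [0.001, 0.002, -1.0]]
force: [-1.3, -0.5, -0.6]
grip_width: 0.65
finger_force: 0.0
t 3.45 tcp [551.  239.4 116.7] shift [-0.0004 -0.0037  0.0827] yaw tool y -3.35 F [-1.3 -0.5 -0.6] w 0.65 ff 0.0
```

View pics/t3.png

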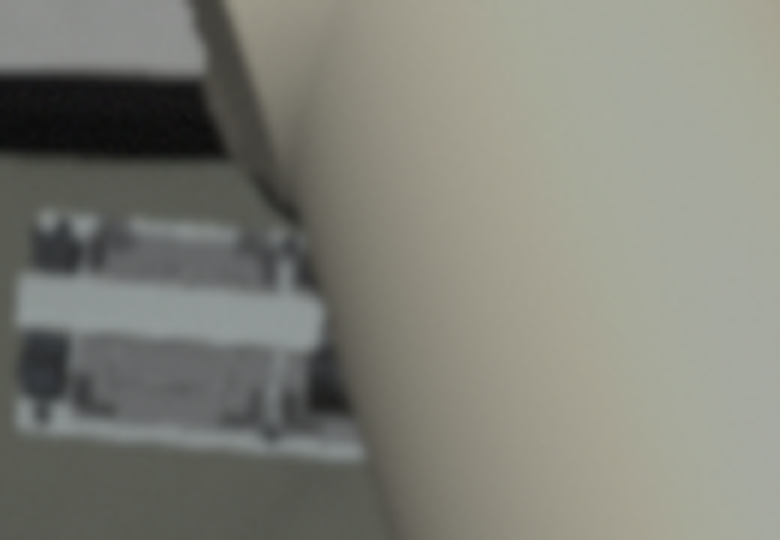

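```bash
python3 -m creep '[[-0.3,[0,-0.0035,0.02],0],[-0.3,[0,0,0.02],0],[-0.3,[0,0,0.02],0],[-0.3,[0,0,0.015],0],[-0.3,[0,0,0],0],[-0.3,[0,0,0],0],[-0.3,[0,0,0],0]]'
python3 -c "
from h import *
to([547.5,239.3,34])
save(snap('scene'),'s4.png',(245,170,385,275),5)"
```

```text
t: 4.38
tcp_pos: [547.4, 240.1, 40.7]
tcp_rot: [[0.058, 0.998, 0.001], [0.998, -0.058, 0.001], [0.001, 0.001, -1.0]]
force: [-0.0, -0.3, -0.4]
grip_width: 0.647
finger_force: 0.0
t 4.38 tcp [547.4 240.1  40.7] shift [-0.0008  0.0001  0.0067] yaw tool y -3.33 F [-0.  -0.3 -0.4] w 0.647 ff 0.0
```

View pics/s4.png

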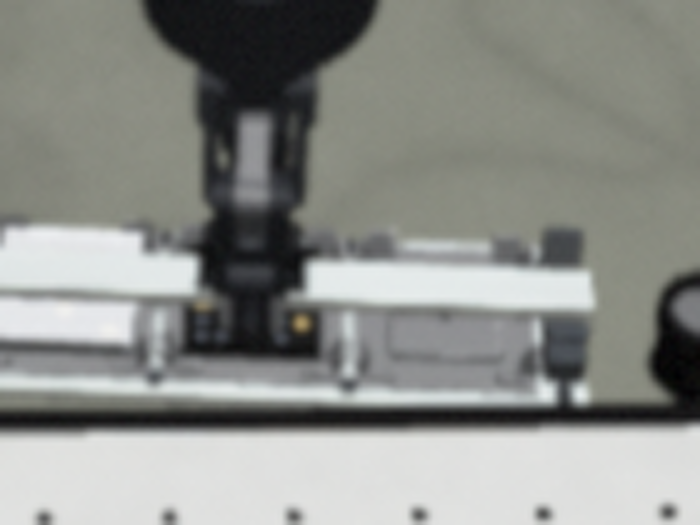

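```bash
python3 -m creep '[[-0.3,[0,0,0.005],0],[1,[0,0,0],0],[1,[0,0,0],0],[1,[0,0,0],0],[1,[0,0,0],0],[1,[0,0,0],0],[1,[0,0,0],0]]' 50
python3 -m creep '[[1,[0,0,-0.005],0],[1,[0,0,-0.01],0],[1,[0,0,-0.015],0],[1,[0,0,-0.015],0],[1,[0,0,-0.015],0],[1,[0,0,0],0],[1,[0,0,0],0]]'

```

```text
t: 5.3
tcp_pos: [547.0, 240.0, 34.8]
tcp_rot: [[0.058, 0.998, 0.0], [0.998, -0.058, 0.0], [0.0, 0.0, -1.0]]
force: [1.2, -0.3, 0.9]
grip_width: 0.131
finger_force: 50.9
t: 6.18
tcp_pos: [546.8, 239.9, 94.4]
tcp_rot: [[0.058, 0.998, -0.0], [0.998, -0.058, -0.0], [-0.0, -0.0, -1.0]]
force: [-0.1, 0.3, -1.5]
grip_width: 0.13
finger_force: 50.5
```

```bash
python3 -m creep '[[1,[0.005,-0.03,0],0],[1,[0.005,-0.03,0],0],[1,[0,-0.02,0.015],0],[1,[0,0,0.02],0],[1,[0,0,0.02],0],[1,[0,0,0.015],0],[1,[0,0,0.006],0],[1,[0,0,0],0]]'
python3 -m creep '[[1,[0,0,0.002],0],[1,[0,0,0.002],0],[1,[0,0,0.002],0],[1,[0,0,0],0]]'
```

```text
t: 7.18
tcp_pos: [467.6, 254.5, 18.5]
tcp_rot: [[0.058, 0.998, -0.0], [0.998, -0.058, -0.0], [-0.0, -0.0, -1.0]]
force: [-0.3, -1.2, -1.2]
grip_width: 0.13
finger_force: 50.4
t: 7.68
tcp_pos: [467.6, 254.6, 12.6]
tcp_rot: [[0.058, 0.998, -0.0], [0.998, -0.058, -0.0], [-0.0, -0.0, -1.0]]
force: [0.3, 0.0, -2.1]
grip_width: 0.13
finger_force: 50.4
```

```bash
python3 -m creep '[[1,[0,0,0.0005],0],[1,[0,0,0.0005],0],[1,[0,0,0],0]]'
```

```text
t: 8.05
tcp_pos: [467.7, 254.7, 12.3]
tcp_rot: [[0.058, 0.998, 0.0], [0.998, -0.058, 0.0], [0.0, 0.0, -1.0]]
force: [-2.2, -2.2, 4.5]
grip_width: 0.13
finger_force: 51.4
```

```bash
python3 -m creep '[[0.3,[0,0,0],0],[0.3,[0,0,0],0],[0.3,[0,0,0],0],[0.3,[0,0,-0.01],0],[0.3,[0,0,-0.02],0],[0.3,[0,0,-0.03],0],[-0.5,[0,0,-0.04],0],[-0.5,[-0.05,0,-0.04],0]]'
python3 -m creep '[[-0.5,[-0.055,0,0],0],[-0.5,[-0.055,0,0],0],[-0.5,[-0.05,0,0],0],[-0.5,[0,0,0],0]]'
python3 - <<'E'
from h import *
a=snap('top')['img'][160:250,200:370]; b=snap('scene')['img'][190:260,220:390]
cv2.imwrite('pics/c5.png',np.vstack([cv2.resize(i,None,fx=4.5,fy=3.6 if 0 else 3.6*1.0) if 0 else cv2.resize(i,None,fx=3.7,fy=3.7,interpolation=cv2.INTER_CUBIC) for i in(a,b)]))
E
```

```text
t: 9.05
tcp_pos: [464.9, 207.0, 152.4]
tcp_rot: [[0.055, 0.998, 0.001], [0.998, -0.055, 0.001], [0.001, 0.001, -1.0]]
force: [0.1, -1.2, -0.0]
grip_width: 0.749
finger_force: 0.0
t: 9.55
tcp_pos: [455.4, 43.6, 151.8]
tcp_rot: [[0.062, 0.998, 0.001], [0.998, -0.062, -0.0], [-0.0, 0.001, -1.0]]
force: [-0.2, -0.8, -0.1]
grip_width: 0.752
finger_force: 0.0
```

View pics/c5.png

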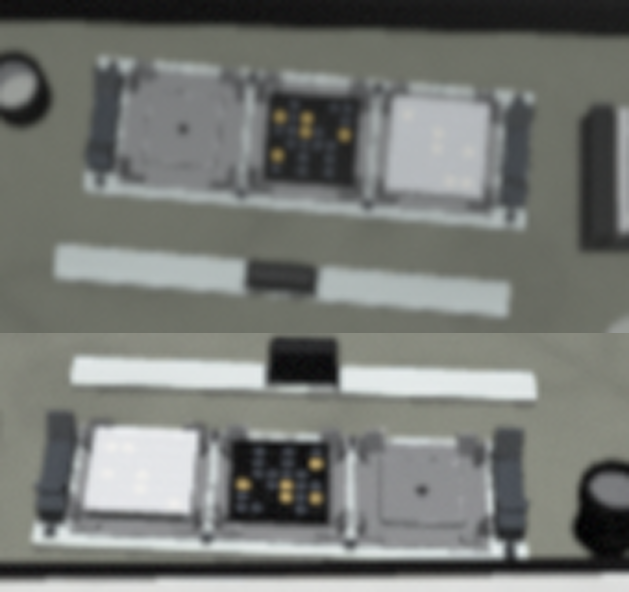

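```bash
python3 - <<'E'
from h import *
s=snap('top');c=snap('scene')
g=3.7
t=lambda u,v,z:world(s,200+(u+.5)/g-.5,160+(v+.5)/g-.5,z)
k=lambda u,v,z:world(c,220+(u+.5)/g-.5,190+(v-333+.5)/g-.5,z)
m=lambda f,z,P:np.mean([f(u,v,z) for u,v in P],0)[:2]
print('bar true',[467.7,254.7]); off=m(t,8,[(55,245),(55,279),(512,283),(508,317)])-[467.7,254.7]; print('top off',off)
x=m(k,8,[(75,357),(537,373)])+PX[:2]*9; off2=x-[467.7,254.7]; print('scene off',off2)
fr=lambda p:np.round([(p-C[:2])@PX[:2],(p-C[:2])@PY[:2]],1)
for n,z,a,b in [('lid',21,[(390,96),(490,100),(486,197),(384,190)],[(90,427),(197,430),(193,516),(82,512)]),('open',17,[(270,92),(360,97),(357,187),(266,182)],[(235,441),(323,441),(327,523),(229,521)]),('dot',12,[(182,129)],[(421,491)])]:
    p=m(t,z,a);q=m(k,z,b);print(n,p,q,'corr',p-off,q-off2,'plate frame',fr(p-off),fr(q-off2))
print(fr(np.array([467.7,254.7])))
E
```

```text
bar true [467.7, 254.7]
top off [ 1.68025343 -1.06546716]
scene off [1.73571586 0.10765014]
lid [542.94192205 172.08557999] [542.2456325  171.60814135] corr [541.26166862 173.15104715] [540.50991664 171.5004912 ] plate frame [ -1.4 -67. ] [ -2.  -68.7]
open [545.58505367 238.81497416] [546.27124337 239.26734925] corr [543.90480024 239.88044132] [544.53552751 239.15969911] plate frame [-2.6 -0.3] [-1.9 -1. ]
dot [550.64137694 310.27577029] [549.59161523 309.34877468] corr [548.96112351 311.34123745] [547.85589938 309.24112454] plate frame [-1.6 71.4] [-2.6 69.2]
[-79.5  10.1]
```

```bash
sed -i 's/^C=np.array(\[546.5,240.,0\])/C=np.array([544.7,240.6,0])/' h.py; cat > w.py <<'E'
import sys
from h import *
a,b,z=map(float,sys.argv[1:]); p=C+a*PX+b*PY; p[2]=z; to(p)
E
python3 w.py 0 -69 90
```

```text
t 9.75 tcp [455.6  47.  151.1] shift [0.1294 0.0778 0.0611] yaw tool y -3.28 F [ 0.2 -0.3 -0.7] w 0.751 ff 0.0
```

```bash
python3 -m creep '[[-0.5,[0.045,0.026,0],0],[-0.5,[0.045,0.026,0],0],[-0.5,[0.039,0.026,0.01],0],[-0.5,[0,0,0.03],0],[-0.5,[0,0,0.02],0],[-0.5,[0,0,0],0],[-0.5,[0,0,0],0],[-0.5,[0,0,0],0]]'; python3 w.py 0 -69 11
```

```text
t: 10.75
tcp_pos: [541.4, 170.8, 92.0]
tcp_rot: [[0.058, 0.998, 0.002], [0.998, -0.058, 0.001], [0.001, 0.002, -1.0]]
force: [0.3, -0.2, 0.9]
grip_width: 0.75
finger_force: 0.0
t 10.75 tcp [541.4 170.8  92. ] shift [ 0.0008 -0.0008  0.081 ] yaw tool y -3.31 F [ 0.3 -0.2  0.9] w 0.75 ff 0.0
```

```bash
python3 -m creep '[[-0.5,[0.0005,-0.0005,0.025],0],[-0.5,[0,0,0.025],0],[-0.5,[0,0,0.015],0],[-0.5,[0,0,0.006],0],[-0.5,[0,0,0.004],0],[-0.5,[0,0,0],0],[-0.5,[0,0,0],0]]'; python3 w.py 0 -69 11
python3 - <<'E'
from h import *
a=snap('top')['img'][150:240,260:380]; b=snap('scene')['img'][170:260,220:340]
cv2.imwrite('pics/c6.png',np.hstack([cv2.resize(i,None,fx=3.3,fy=3.3,interpolation=cv2.INTER_CUBIC) for i in(a,b)]))
E
```

```text
t: 11.62
tcp_pos: [540.8, 171.0, 16.4]
tcp_rot: [[0.058, 0.998, 0.001], [0.998, -0.058, 0.0], [0.0, 0.001, -1.0]]
force: [0.2, -0.2, 0.2]
grip_width: 0.75
finger_force: 0.0
t 11.62 tcp [540.8 171.   16.4] shift [ 0.0007 -0.0001  0.0054] yaw tool y -3.33 F [ 0.2 -0.2  0.2] w 0.75 ff 0.0
```

View pics/c6.png

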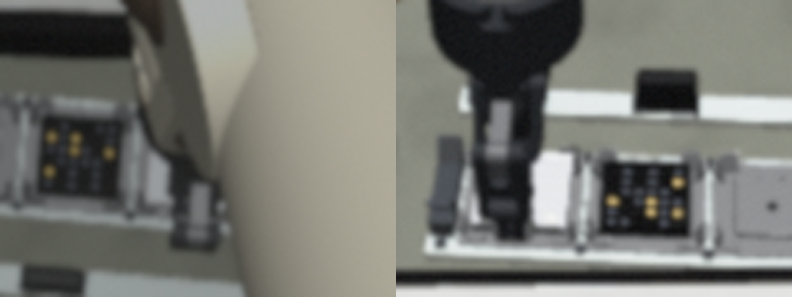

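```bash
cat >> h.py <<'E'
def proj(s,p):
    f=s['img'].shape[0]/2/np.tan(np.radians(s['vertical_fov'])/2)
    T=np.array(s['T']); q=T[:3,:3].T@(np.array(p)-T[:3,3]); x,y=q[0]/-q[2],-q[1]/-q[2]; d=1+s['k1']*(x*x+y*y)
    return np.array([f*x*d+s['cx'],f*y*d+s['cy']])
E
python3 - <<'E'
from h import *
s=snap('scene'); save(s,'s7.png',(225,170,325,245),8)
q=lambda p:np.round((proj(s,p)-[225,170]+.5)*8-.5)
tcp=arm.get_state()['tcp_pos']
o=np.array([1.7,-.0,0])
for z in(16,40,60):print('finger front at z',z,[q(tcp*[1,1,0]+[0,0,z]+34*PX+w*PY+o) for w in(-11,0,11)])
P=C-69*PY+[0,0,21]
print('lid corners',[q(P+a*PX+b*PY+o) for a,b in[(-25.5,-25.5),(-25.5,25.5),(25.5,25.5),(25.5,-25.5)]])
E
```

```text
finger front at z 16 [array([200., 589.]), array([249., 591.]), array([298., 592.])]
finger front at z 40 [array([193., 521.]), array([243., 523.]), array([294., 525.])]
finger front at z 60 [array([187., 463.]), array([238., 465.]), array([290., 467.])]
lid corners [array([165., 369.]), array([384., 377.]), array([369., 551.]), array([141., 542.])]
```

View pics/s7.png

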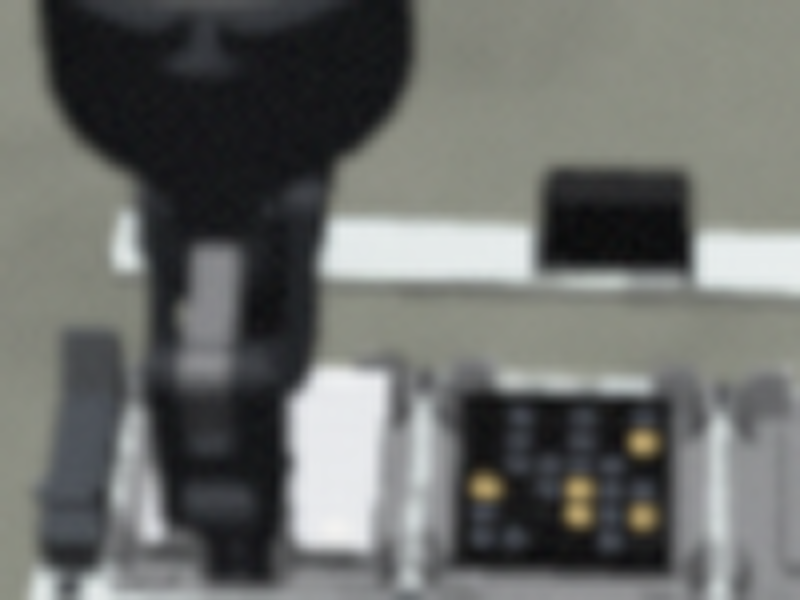

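```bash
python3 -m creep '[[-0.5,[0.002,0,0],0],[-0.5,[0,0,0.003],0],[-0.5,[0,0,0.002],0],[-0.5,[0,0,0],0]]'; python3 -m creep '[[0.2,[0,0,0],0],[0.2,[0,0,0],0],[0.2,[0,0,0],0],[0.2,[0,0,0],0],[0.2,[0,0,0],0]]' 30
```

```text
t: 12.28
tcp_pos: [540.3, 172.8, 10.4]
tcp_rot: [[0.058, 0.998, -0.001], [0.998, -0.058, -0.0], [-0.0, -0.001, -1.0]]
force: [0.1, -0.0, 0.2]
grip_width: 0.752
finger_force: 0.0
t: 12.9
tcp_pos: [540.7, 173.0, 11.0]
tcp_rot: [[0.058, 0.998, 0.0], [0.998, -0.058, 0.0], [0.0, 0.0, -1.0]]
force: [-0.2, -0.7, 1.7]
grip_width: 0.591
finger_force: 31.5
```

```bash
python3 -m creep '[[0.2,[0,0,-0.004],0],[0.2,[0,0,-0.01],0],[0.2,[0,0,-0.015],0],[0.2,[0,0,-0.016],0],[0.2,[0,0,0],0]]';  python3 -m creep '[[0.2,[0.018,0,0],0],[0.2,[0.034,0,0],0],[0.2,[0.034,0,0],0],[0.2,[0.034,0,0],0],[0.2,[0.018,0,0],0],[0.2,[0,0,0],0],[0.2,[0,0,0],0]]'; python3 -c "
from h import *
to(np.array([540.7,173.0,11])+138*PY)"
```

```text
t: 13.52
tcp_pos: [541.6, 173.3, 57.9]
tcp_rot: [[0.058, 0.998, 0.003], [0.998, -0.058, 0.001], [0.001, 0.003, -1.0]]
force: [-1.0, -0.6, -0.2]
grip_width: 0.589
finger_force: 31.2
t: 14.4
tcp_pos: [548.4, 310.0, 55.5]
tcp_rot: [[0.058, 0.998, -0.001], [0.998, -0.058, -0.001], [-0.001, -0.001, -1.0]]
force: [-0.3, 0.5, -1.1]
grip_width: 0.589
finger_force: 31.3
t 14.4 tcp [548.4 310.   55.5] shift [0.0008 0.0002 0.0445] yaw tool y -3.35 F [-0.3  0.5 -1.1] w 0.589 ff 31.3
```

```bash
python3 -m creep '[[0.2,[0,0,0.01],0],[0.2,[0,0,0.015],0],[0.2,[0,0,0.008],0],[0.2,[0,0,0.004],0],[0.2,[0,0,0.003],0],[0.2,[0,0,0.003],0],[0.2,[0,0,0],0],[0.2,[0,0,0],0]]'
```

```text
t: 15.4
tcp_pos: [548.7, 310.8, 13.0]
tcp_rot: [[0.058, 0.998, 0.0], [0.998, -0.058, 0.0], [0.0, 0.0, -1.0]]
force: [-0.5, 0.2, 0.1]
grip_width: 0.589
finger_force: 31.3
```

```bash
python3 -m creep '[[0.2,[0,0,0.001],0],[0.2,[0,0,0.0005],0],[0.2,[0,0,0.0005],0],[0.2,[0,0,0],0]]'
```

```text
t: 15.9
tcp_pos: [548.5, 310.7, 10.9]
tcp_rot: [[0.058, 0.998, 0.0], [0.998, -0.058, 0.0], [0.0, 0.0, -1.0]]
force: [-0.7, -0.7, 1.2]
grip_width: 0.586
finger_force: 31.5
```

```bash
python3 -m creep '[[-0.45,[0,0,0],0],[-0.45,[0,0,0],0],[-0.45,[0,0,-0.015],0],[-0.45,[0,0,-0.03],0],[-0.45,[-0.02,0,-0.01],0],[-0.45,[-0.035,0,0],0],[-0.45,[-0.0135,0,0],0],[-0.45,[0,0,0],0]]'; python3 -m creep '[[-0.45,[0,0,0],0],[-0.45,[0,0,0],0]]'; python3 -c "
from h import *
to(np.array([540.7,173.0,11])+69*PY)
s=snap('scene'); save(s,'s8.png',(245,170,385,275),5)"
```

```text
t: 16.9
tcp_pos: [544.6, 241.3, 65.9]
tcp_rot: [[0.06, 0.998, 0.0], [0.998, -0.06, 0.0], [0.0, 0.0, -1.0]]
force: [-0.0, 0.6, 0.0]
grip_width: 0.731
finger_force: 0.0
t: 17.15
tcp_pos: [544.5, 243.0, 65.5]
tcp_rot: [[0.057, 0.998, -0.0], [0.998, -0.057, 0.0], [-0.0, -0.0, -1.0]]
force: [-0.5, 0.4, -0.1]
grip_width: 0.724
finger_force: 0.0
t 17.15 tcp [544.5 243.   65.5] shift [-0.0011  0.0003  0.0545] yaw tool y -3.28 F [-0.5  0.4 -0.1] w 0.724 ff 0.0
```

View pics/s8.png

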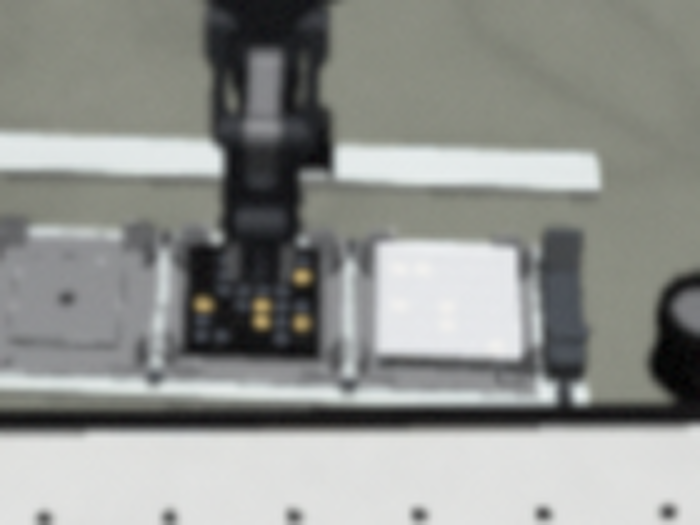

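```bash
python3 -m creep '[[-0.4,[-0.001,0,0.02],0],[-0.4,[0,0,0.02],0],[-0.4,[0,0,0.01],0],[-0.4,[0,0,0.004],0],[-0.4,[0,0,0.001],0],[-0.4,[0,0,0],0],[-0.4,[0,0,0],0]]';python3 -m creep '[[-0.4,[0,0,0.0007],0],[-0.4,[0,0,0],0]]'; python3 -m creep '[[-0.4,[0,0,0.0007],0],[-0.4,[0,0,0],0]]'
```

```text
t: 18.08
tcp_pos: [544.8, 241.4, 11.3]
tcp_rot: [[0.058, 0.998, 0.001], [0.998, -0.058, 0.0], [0.0, 0.001, -1.0]]
force: [0.3, -0.7, 0.1]
grip_width: 0.702
finger_force: 0.0
t: 18.32
tcp_pos: [544.5, 241.3, 10.1]
tcp_rot: [[0.058, 0.998, 0.0], [0.998, -0.058, 0.0], [0.0, 0.0, -1.0]]
force: [0.6, -0.0, -0.5]
grip_width: 0.704
finger_force: 0.0
t: 18.58
tcp_pos: [544.5, 241.3, 9.3]
tcp_rot: [[0.058, 0.998, -0.0], [0.998, -0.058, -0.0], [-0.0, -0.0, -1.0]]
force: [-0.2, -0.4, -0.1]
grip_width: 0.698
finger_force: 0.0
```

```bash
python3 -m creep '[[-0.4,[0,0,0.001],0],[-0.4,[0,0,0],0]]'|grep -E 'tcp_pos|force'; python3 -m creep '[[-0.4,[0,0,0.001],0],[-0.4,[0,0,0],0]]'|grep -E 'tcp_pos|force';
```

```text
tcp_pos: [544.4, 241.3, 8.3]
force: [-0.1, -0.1, 0.6]
finger_force: 0.0
tcp_pos: [544.4, 241.3, 7.2]
force: [0.7, -0.3, 0.2]
finger_force: 0.0
```

```bash
python3 -m creep '[[-0.28,[0,0,0],0],[-0.28,[0,0,0],0]]' 25|grep -E 'tcp_pos|force|width'; python3 -m creep '[[-0.1,[0,0,0],0],[0,[0,0,0],0],[0,[0,0,0],0],[0,[0,0,0],0]]' |grep -E 'tcp_pos|force|width'
```

```text
tcp_pos: [544.5, 241.3, 7.4]
force: [-1.1, -0.6, 0.6]
grip_width: 0.641
finger_force: 0.0
tcp_pos: [544.6, 241.3, 7.6]
force: [-1.0, 0.4, 5.1]
grip_width: 0.58
finger_force: 26.3
```

```bash
python3 -m creep '[[0,[0,0,-0.002],0],[0,[0,0,-0.004],0],[0,[0,0,-0.007],0],[0,[0,0,-0.009],0],[0,[0,0,-0.009],0],[0,[0,0,-0.006],0],[0,[0,0,-0.003],0],[0,[0,0,0],0]]' |grep -E 'tcp|force|width';  python3 -c "
from h import *
to(np.array([544.6,241.3,7.6])-69*PY)
s=snap('scene'); save(s,'s9.png',(225,160,365,265),5)"
```

```text
tcp_pos: [544.5, 241.4, 47.5]
tcp_rot: [[0.058, 0.998, 0.0], [0.998, -0.058, 0.0], [0.0, 0.0, -1.0]]
force: [0.3, -0.8, -0.3]
grip_width: 0.578
finger_force: 26.0
t 20.82 tcp [544.5 241.4  47.5] shift [-0.0691  0.0001  0.0399] yaw tool y -3.33 F [ 0.3 -0.8 -0.3] w 0.578 ff 26.0
```

View pics/s9.png

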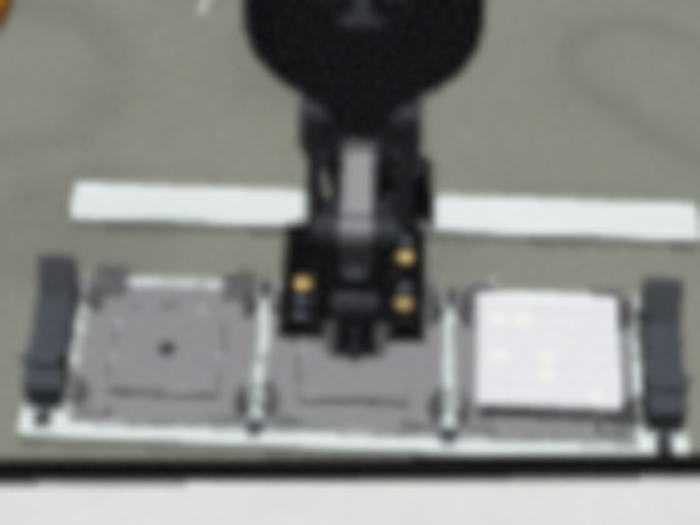

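```bash
python3 -m creep '[[0,[-0.004,0,0],0],[0,[-0.01,0,0],0],[0,[-0.015,0,0],0],[0,[-0.015,0,0],0],[0,[-0.014,0,0],0],[0,[-0.008,0,0],0],[0,[-0.003,0,0],0],[0,[0,0,0],0]]' >/dev/null; python3 -m creep '[[0,[0,0,0.003],0],[0,[0,0,0.007],0],[0,[0,0,0.009],0],[0,[0,0,0.008],0],[0,[0,0,0.004],0],[0,[0,0,0.003],0],[0,[0,0,0.002],0],[0,[0,0,0],0]]'|grep -E 'tcp_pos|force|width';  python3 -c "
from h import *
to(np.array([544.6,241.3,7.6])-69*PY)"
```

```text
tcp_pos: [540.5, 172.4, 11.4]
force: [-0.5, 0.7, 0.7]
grip_width: 0.586
finger_force: 26.0
t 22.88 tcp [540.5 172.4  11.4] shift [-0.      0.0001  0.0038] yaw tool y -3.33 F [-0.5  0.7  0.7] w 0.586 ff 26.0
```

```bash
python3 -m creep '[[0,[0,0,0.0015],0],[0,[0,0,0.001],0],[0,[0,0,0.0006],0],[0,[0,0,0.0004],0],[0,[0,0,0],0],[0,[0,0,0],0]]'|grep -E 'tcp_pos|force|width'
```

```text
tcp_pos: [540.5, 172.4, 7.9]
force: [0.1, 0.2, -0.4]
grip_width: 0.589
finger_force: 26.0
```

```bash
python3 -m creep '[[0,[0,0,0.0005],0],[0,[0,0,0],0]]'|grep -E 'tcp_pos|force|width'
python3 -c "
from h import *
s=snap('scene'); save(s,'s10.png',(225,180,325,255),8)"
```

```text
tcp_pos: [540.6, 172.5, 7.6]
force: [-0.9, 0.4, 3.5]
grip_width: 0.585
finger_force: 26.2
```

View pics/s10.png

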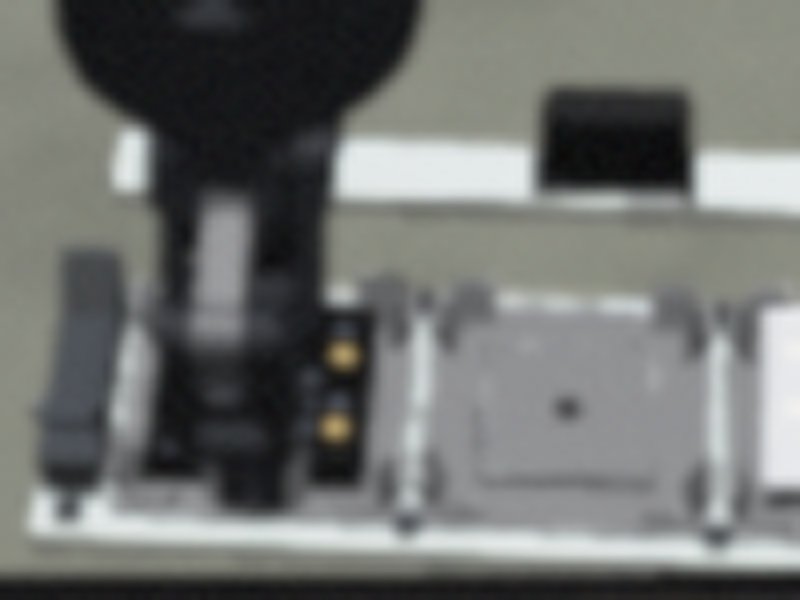

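```bash
python3 -m creep '[[-0.2,[0,0,0],0],[-0.45,[0,0,0],0],[-0.45,[0,0,0],0],[-0.45,[0,0,-0.01],0],[-0.45,[0,0,-0.02],0],[-0.45,[0,0,-0.02],0],[-0.45,[0.02,0,0],0],[-0.45,[0.035,0,0],0]]' >/dev/null;  python3 -m creep '[[-0.45,[0.035,0,0],0],[-0.45,[0.033,0,0],0],[-0.45,[0.015,0,0],0],[-0.45,[0,0,0],0],[-0.45,[0,0,0],0],[-0.45,[0,0,0],0]]'|grep -E 'tcp_pos|force|width';  python3 -c "
from h import *
to([548.5,310.7,10.9])"
```

```text
tcp_pos: [548.6, 309.3, 57.5]
force: [0.1, 0.9, -1.2]
grip_width: 0.724
finger_force: 0.0
t 25.68 tcp [548.6 309.3  57.5] shift [ 0.0014 -0.0002  0.0466] yaw tool y -3.4 F [ 0.1  0.9 -1.2] w 0.724 ff 0.0
```

```bash
python3 -m creep '[[-0.45,[0.001,0,0.015],0],[-0.45,[0,0,0.018],0],[-0.45,[0,0,0.01],0],[-0.45,[0,0,0.0035],0],[-0.45,[0,0,0],0],[-0.45,[0,0,0],0],[-0.45,[0,0,0],0]]'|grep -E 'tcp_pos|force|width';  python3 -c "
from h import *
to([548.5,310.7,10.9])"; python3 -m creep '[[0,[0,0,0],0],[0,[0,0,0],0],[0.2,[0,0,0],0],[0.2,[0,0,0],0],[0.2,[0,0,0],0]]' 30|grep -E 'tcp_pos|force|width'
```

```text
tcp_pos: [548.8, 311.3, 11.4]
force: [-0.3, 0.1, -0.3]
grip_width: 0.728
finger_force: 0.0
t 26.55 tcp [548.8 311.3  11.4] shift [-0.0007 -0.0003  0.0005] yaw tool y -3.33 F [-0.3  0.1 -0.3] w 0.728 ff 0.0
tcp_pos: [548.9, 311.4, 11.5]
force: [-0.7, 0.5, 5.8]
grip_width: 0.592
finger_force: 31.7
```

Lift and carry to the middle nest: 69 mm in −y from here.

```bash
python3 -m creep '[[0.2,[0,0,-0.004],0],[0.2,[0,0,-0.008],0],[0.2,[0,0,-0.01],0],[0.2,[0,0,-0.01],0],[0.2,[0,0,-0.006],0],[0.2,[-0.004,0,-0.002],0],[0.2,[-0.011,0,0],0],[0.2,[-0.015,0,0],0]]' >/dev/null;  python3 -m creep '[[0.2,[-0.015,0,0],0],[0.2,[-0.014,0,0],0],[0.2,[-0.008,0,0],0],[0.2,[-0.002,0,0],0],[0.2,[0,0,0],0],[0.2,[0,0,0],0],[0.2,[0,0,0],0]]'|grep -E 'tcp_pos|force|width';  python3 -c "
from h import *
to(np.array([548.8,311.3,11.3])-69*PY)"
```

```text
tcp_pos: [544.5, 242.6, 50.8]
force: [0.8, 0.4, -0.5]
grip_width: 0.589
finger_force: 31.2
t 29.05 tcp [544.5 242.6  50.8] shift [-0.0002  0.0003  0.0395] yaw tool y -3.31 F [ 0.8  0.4 -0.5] w 0.589 ff 31.2
```

```bash
python3 -m creep '[[0.2,[0,0,0.004],0],[0.2,[0,0,0.01],0],[0.2,[0,0,0.01],0],[0.2,[0,0,0.007],0],[0.2,[0,0,0.004],0],[0.2,[0,0,0.002],0],[0.2,[0,0,0.001],0],[0.2,[0,0,0],0]]' |grep -E 'tcp_pos|force';  python3 -m creep '[[0.2,[0,0,0.0007],0],[0.2,[0,0,0.0005],0],[0.2,[0,0,0],0]]'|grep -E 'tcp_pos|force|width'
```

```text
tcp_pos: [544.7, 242.4, 13.1]
force: [0.3, 0.0, 0.4]
finger_force: 31.2
tcp_pos: [544.5, 242.3, 11.7]
force: [0.3, 0.1, -0.1]
grip_width: 0.591
finger_force: 31.2
```

```bash
python3 -m creep '[[0.2,[0,0,0.0005],0],[0.2,[0,0,0],0]]' |grep -E 'tcp_pos|force';  python3 -m creep '[[0.2,[0,0,0.0004],0],[0.2,[0,0,0],0]]'|grep -E 'tcp_pos|force|width'
```

```text
tcp_pos: [544.6, 242.3, 11.5]
force: [-2.6, -0.5, 3.3]
finger_force: 31.6
tcp_pos: [544.6, 242.3, 11.5]
force: [-2.7, -1.2, 8.4]
grip_width: 0.591
finger_force: 31.9
```

```bash
python3 -m creep '[[-0.1,[0,0,0],0],[-0.4,[0,0,0],0],[-0.4,[0,0,0],0],[-0.4,[0,0,-0.01],0],[-0.4,[0,0,-0.03],0],[0.2,[0,0,-0.03],0],[0.2,[0.004,-0.03,0],0],[0.2,[0.004,-0.03,0],0]]' >/dev/null;  python3 -m creep '[[0.2,[0,-0.0175,0],0],[0.2,[0,0,0],0],[0.2,[0,0,0],0],[0.2,[0,0,0],0]]'|grep -E 'tcp_pos|force|width';  python3 -c "
from h import *
to([467.7,254.7,12.6])
s=snap('scene'); save(s,'s11.png',(230,165,370,270),5)"
```

```text
tcp_pos: [468.3, 254.7, 80.7]
force: [0.2, -0.7, -0.6]
grip_width: 0.4
finger_force: 0.0
t 32.42 tcp [468.3 254.7  80.7] shift [ 0.     -0.0006  0.0681] yaw tool y -3.36 F [ 0.2 -0.7 -0.6] w 0.4 ff 0.0
```

View pics/s11.png

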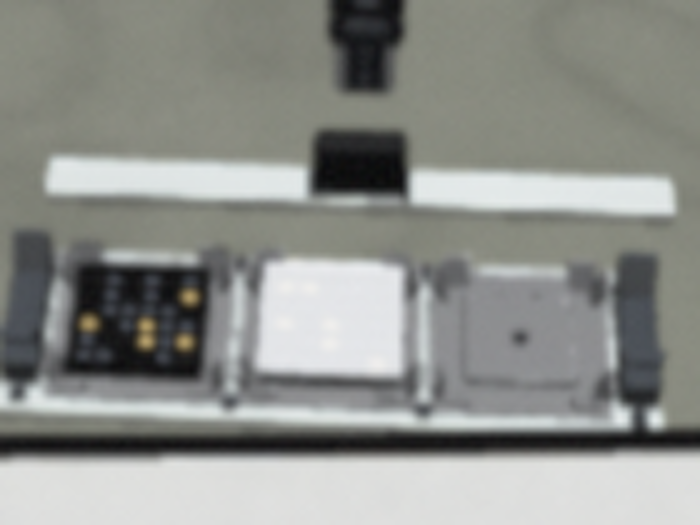

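```bash
python3 -m creep '[[0.2,[0,-0.0003,0.02],0],[0.2,[0,0,0.025],0],[0.2,[0,0,0.015],0],[0.2,[0,0,0.006],0],[0.2,[0,0,0.001],0],[0.2,[0,0,0],0],[0.2,[0,0,0],0]]'|grep -E 'tcp_pos|force'; python3 -m creep '[[1,[0,0,0],0],[1,[0,0,0],0],[1,[0,0,0],0],[1,[0,0,0],0],[1,[0,0,0],0]]' 50|grep -E 'tcp_pos|force|width'
```

```text
tcp_pos: [467.7, 255.0, 14.5]
force: [-0.7, 0.6, 0.4]
finger_force: 0.0
tcp_pos: [467.7, 254.9, 14.2]
force: [0.9, -0.5, 5.4]
grip_width: 0.128
finger_force: 50.9
```

```bash
python3 -m creep '[[1,[0,0,-0.004],0],[1,[0,0,-0.01],0],[1,[0,0,-0.02],0],[1,[0,0,-0.02],0],[1,[0,0,-0.02],0],[1,[0,0,-0.01],0],[1,[-0.002,0.01,0],0],[1,[-0.004,0.02,0],0]]' >/dev/null; python3 -m creep '[[1,[-0.003,0.02,0],0],[1,[-0.001,0.018,0],0],[1,[0,0.01,0],0],[1,[0,0,0],0],[1,[0,0,0],0],[1,[0,0,0],0]]'|grep -E 'tcp_pos|force|width';  python3 -c "
from h import *
to([546.3,240,34.8])"
```

```text
tcp_pos: [544.2, 240.4, 97.9]
force: [-0.4, -0.1, -1.3]
grip_width: 0.124
finger_force: 49.8
t 35.73 tcp [544.2 240.4  97.9] shift [-0.0003  0.0021  0.0631] yaw tool y -3.31 F [-0.4 -0.1 -1.3] w 0.124 ff 49.8
```

```bash
python3 -m creep '[[1,[0,0.0018,0.005],0],[1,[0,0,0.012],0],[1,[0,0,0.015],0],[1,[0,0,0.01],0],[1,[0,0,0.004],0],[1,[0,0,0],0],[1,[0,0,0],0],[1,[0,0,0],0]]'|grep -E 'tcp_pos|force|width';  python3 -c "
from h import *
to([546.3,240,36.7])
s=snap('scene'); save(s,'s12.png',(230,165,370,270),5)"
```

```text
tcp_pos: [546.7, 240.3, 52.3]
force: [-0.5, 0.1, -1.3]
grip_width: 0.122
finger_force: 49.8
t 36.73 tcp [546.7 240.3  52.3] shift [-0.0003 -0.0004  0.0156] yaw tool y -3.33 F [-0.5  0.1 -1.3] w 0.122 ff 49.8
```

View pics/s12.png

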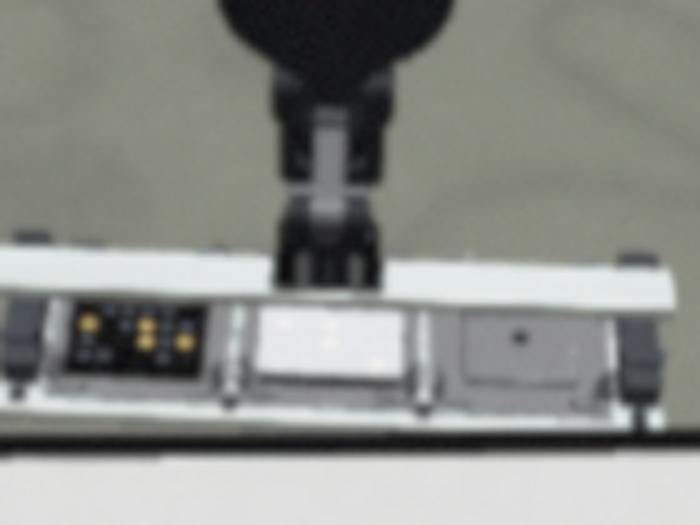

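Bar is level and over both forks, about 15 mm up. I'll lower it with force checks.

```bash
python3 -m creep '[[1,[0,-0.0004,0.004],0],[1,[0,0,0.004],0],[1,[0,0,0.003],0],[1,[0,0,0.0015],0],[1,[0,0,0],0],[1,[0,0,0],0]]'|grep -E 'tcp_pos|force'; python3 -m creep '[[1,[0,0,0.001],0],[1,[0,0,0.0007],0],[1,[0,0,0],0]]'|grep -E 'tcp_pos|force'; python3 -m creep '[[1,[0,0,0.0005],0],[1,[0,0,0],0]]'|grep -E 'tcp_pos|force'
```

```text
tcp_pos: [546.1, 240.3, 39.4]
force: [0.7, -0.1, -1.3]
finger_force: 49.8
tcp_pos: [546.0, 240.2, 37.5]
force: [0.6, 0.5, -1.8]
finger_force: 49.8
tcp_pos: [546.0, 240.2, 37.0]
force: [-0.8, -0.5, -1.2]
finger_force: 49.8
```

```bash
python3 -m creep '[[1,[0,0,0.0005],0],[1,[0,0,0],0]]'|grep -E 'tcp_pos|force'; python3 -m creep '[[1,[0,0,0.0003],0],[1,[0,0,0],0]]'|grep -E 'tcp_pos|force'
```

```text
tcp_pos: [546.1, 240.2, 36.8]
force: [-1.3, 0.3, -0.3]
finger_force: 50.1
tcp_pos: [546.1, 240.2, 36.7]
force: [-2.8, -1.3, 4.7]
finger_force: 50.8
```

Seated at the expected height (36.7 mm). Release and retreat.

```bash
python3 -m creep '[[0.6,[0,0,0],0],[0.2,[0,0,0],0],[0.2,[0,0,0],0],[0.2,[0,0,-0.01],0],[0.2,[0,0,-0.03],0],[0.2,[0,0,-0.05],0],[0.2,[0,0,-0.05],0],[0.2,[-0.05,-0.02,0],0]]'>/dev/null; python3 -m creep '[[0.2,[-0.055,-0.03,0],0],[0.2,[-0.055,-0.03,0],0],[0.2,[-0.055,-0.03,0],0],[0.2,[0,0,0],0],[0.2,[0,0,0],0],[0.2,[0,0,0],0]]'|grep -E 'tcp_pos|force|width|^t'
python3 - <<'E'
from h import *
a=snap('top')['img'][150:240,190:370]; b=snap('scene')['img'][185:260,220:400]
cv2.imwrite('pics/c13.png',np.vstack([cv2.resize(i,None,fx=3.6,fy=3.6,interpolation=cv2.INTER_CUBIC) for i in(a,b)]))
E
```

```text
t: 40.4
tcp_pos: [424.5, 33.2, 176.4]
tcp_rot: [[0.057, 0.998, 0.0], [0.998, -0.057, 0.0], [0.0, 0.0, -1.0]]
force: [0.3, 0.8, -0.1]
grip_width: 0.401
finger_force: 0.0
```

View pics/c13.png

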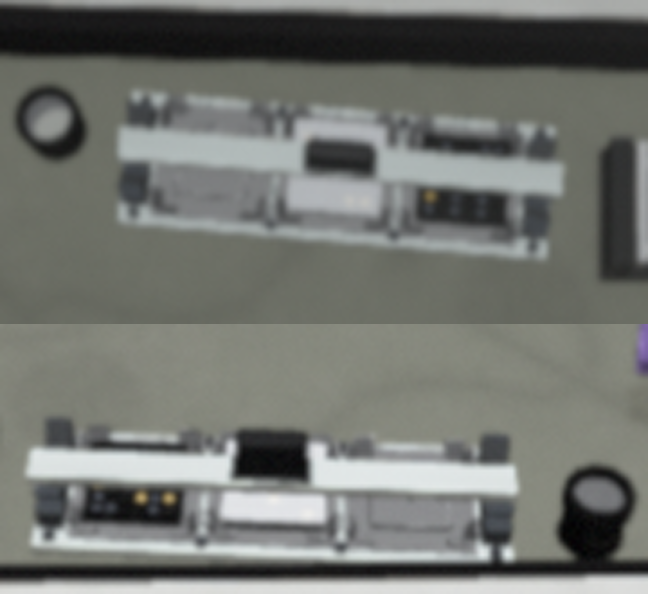

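The pictures show the bar in both forks, with the lidded pack in the middle nest and the open pack in the −y nest. The loupe hasn't moved.

```bash
python3 -c "
from rig import arm
print(arm.close_job())"
```

```text
the job is handed in; nothing more can be done
None
```

The two packs are swapped and seated flat in each other's nests, and the hold-down bar is back in both forks. The job was handed in at about 40 s of the 93 s allowed, with the arm clear and the loupe and dish untouched.

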